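Weigh a bearing ball in its tray, arrest the balance and hold the tray level

TASK

Let the beam balance weigh the steel ball in its blue tray: push the red-knobbed arrest lever fully over, away from the robot, so that the beam is free and the pan sinks, then bring the lever fully back so that the beam is arrested level again. Only then lift the tray off the pan (its black grip is there for that), carry it without tipping it so that the ball stays in its pocket, and finish while holding it still and level about 10 cm above the middle of the pale wooden board. Do not put it down or let go, and leave the other things on the bench alone.

Things in the scene. Friction and masses are not known exactly. Their poses are not given: they have to be found in the camera images.
- balance: Grey-based beam balance, fixed to the bench, 120 mm (its x) by 290 mm (its y), about 85 mm high without tray and lever. Origin: on the bench under the beam's pivot; z up. The beam lies along its y axis: the round pan (92 mm across, flat black rubber top 66 mm above the bench) is centred at y = -85 mm, the brass counterweight at y = +62 mm (top 91 mm above the bench), a small white scale plate at y = +106 mm (top 82 mm high). The arrest lever stands at y = +135 mm.
- beam (a joint): Tilt of the beam (rad): 0 level, positive when the pan side is down; stops at -0.08 and +0.08. While the lever is arrested the beam is blocked level. With the tray and ball on the pan the freed beam always sinks on the pan side to its stop.
- arrest (a joint): Angle of the arrest lever (rad): 0 arrested (its start; lever leans 30 degrees toward the robot, the balance's -x), 1.1 fully over (leans 33 degrees away, +x), stops at both. It turns about the balance's +y axis, through the point x = 0, z = 30 mm above the bench; the knob's centre runs on an arc of 90 mm radius about it. Stiff: it needs about 1 N at the knob and stays where it is left.
- arrest_knob (a point): Centre of the red ball knob, 22 mm in diameter, at the tip of the lever (8 mm rod). About 108 mm above the bench at either end of its swing, 120 mm at the middle.
- ball_tray: Loose blue tray plate, 124 mm (its x) by 60 mm (its y) by 9 mm, about 0.2 kg, on the pan at the start. Origin: centre of its underside; z up when level. Two round pockets 28 mm across and 3.5 mm deep at x = +40 and -40 mm. A black upright grip stands at its centre: 32 mm long along x, 12 mm thick along y (14 mm at a bead 48 to 52 mm up), its top 54 mm above the underside.
- tray_grip (a point): Centre of the black grip, on the tray's axis, 34 mm above the tray's underside. Axes as the tray.
- pocket (a point): Point where the ball's centre lies when it rests in the middle of its pocket: tray x = -40 mm, 16.5 mm above the underside.
- ball_center (a point): Centre of the loose steel ball, 22 mm in diameter, 45 g, in the tray's pocket at tray x = -40 mm. It can roll about 6 mm either way in the pocket; it escapes if the tray is tipped too far or jerked.
- pale_board: Pale wooden board lying fixed on the bench, 130 x 145 x 8 mm. Origin: centre of its underside.
- bearing: Bystander: loose steel ball bearing lying flat, 62 mm across, 16 mm high. Origin: centre of its underside.
- grease_tin: Bystander: small loose red and white tin, 49 mm across, 54 mm high. Origin: centre of its underside.
- spark_plug: Bystander: loose spark plug lying down, 26 x 70 x 23 mm. Origin: centre of its underside.

How it is judged:
By the outcome, as a careful person would: the job done as asked, in the order asked, and still so for the second after the job is handed in, while the arm keeps its last pose, push and grip.
It also fails if it takes over 67 s, if anything falls off the work surface, if the arm or the gripper's body presses on something with over 40 N, if the wrist force passes 120 N, or if a joint passes its speed limit or range.

ROBOT

A 6-joint arm with a two-finger parallel gripper is mounted at the origin on the work surface; the furniture and walls round the work are solid. World frame = base frame: x ahead of the robot, y to its left, z up, the work surface at z = 0. Lengths are in mm, angles in degrees, forces in N, time in s.
With the tool pointing down it reaches from about 350 to 850 mm from the base axis. Payload 8.1 kg.
Tool frame: the origin (TCP) lies between the finger pads; the fingertips stand 25 mm ahead of it and the grasp point (between the pads) lies 6 mm ahead of it (r.tcp_to_tips is the distance from the TCP to the fingertips, in mm); z points along the fingers, y is the line along which they close (so a half turn about z gives the same grasp; the last joint's range is limited). The gripper opens to 85 mm and grips with 20 to 120 N. Pads are 22 mm wide; open, the fingers measure 114 mm over their backs; the gripper's body (76 mm by 85 mm) begins 54 mm behind the grasp point. The pads swing forward as they close: fully open they stand 13 mm farther back than shut.
Start: joints at [-68.95, 7.471, 85.268, -0, 87.261, -4.893], TCP at [262.511, -539.531, 216.992] pointing down, gripper open.
Joint ranges: [-169.43, 169.43], [-51.17, 129.36], [1.28, 143.12], [-76.62, 256.62], [0, 156.53], [-152.29, 152.29]. Speed limits (degrees/s): [136.94, 136.94, 159.86, 180, 180, 180].

INTERFACE

Orientations are given as [roll, pitch, yaw] about the fixed x, y, z axes, in that order (R = Rz(yaw) Ry(pitch) Rx(roll)).
In Python, from bench import r gives the robot as it stands.
- The arm moves only by the tool apply_moves, never from a script. Its arguments are lists of equal length, an entry for each row: "angular": the turn, a rotation vector about the world's x, y, z in units of 8 degrees (1.0 is 8 degrees), a list of three; "travel": the shift along the world's x, y, z in units of 40 mm (1.0 is 40 mm), a list of three; "jaw": the opening, from 0 (shut) to 1 (fully open). A call has 1 to 20 rows; each row shifts and turns the commanded pose from where the row before left it; what a row does not reach is not made up. A row lasts 1/8 s, in which the tool goes at most 62.5 mm and 10.7 degrees, less where a joint would pass 70% of its speed; a pose out of reach is approached as far as the arm can. A call is refused whole if a number of a shift passes 1 or a number of a turn 1, either way. A call with a gripper value outside its range is refused whole. The fingers move at their own pace and stop on an object; "force" is the grip in N (left out, the last holds). Time passes only in rows, so rows that do not move let the fingers close. It gives the time, the measured TCP pose, the force, the opening and the grip force at its end, in the units of the state.
- r.sense(): the state, without advancing time (a new reading comes with each control period).
- r.snapshot(name): name is "side" or "top"; returns a dict with "color" (420x560x3 uint8, red, green, blue), "fx", "fy", "cx", "cy" (pixels), "R" (3x3) and "t" (3): a world point X has camera coordinates R X + t. Camera axes: x right, y down, z forward; pixel columns grow to the right and rows downward; lengths in mm; the calibration is good to about 2 mm. A picture is of the moment at which its call begins. There is no depth.
- r.hand_in(): hands the job in; it is judged then, once.
The state is a dict: "time": time; "joint_pos": joint angles; "qd": joint speeds; "joint_efforts": joint torques, N m; "tool_pos": TCP position; "tcp_rot": TCP orientation; "ft_force": force on the tool from outside, world axes, zero at the start; "wrist_torque": the same for the moment, N m; "finger_gap": finger opening in mm; "grip_force": force on a finger pad.
Only numpy, scipy, OpenCV 4.12 (cv2) and the standard library are available. Lean on these libraries where they do the work, as an engineer would, in place of code of your own. Each camera call takes 0.05 s, during which the arm holds its last target. There are 200 camera calls.

## Working session

There is one attempt and no reset: what is moved stays moved. The work goes in short steps, Python scripts to look and compute and a tool call to move; the robot and the scene stay as the last step left them, time stands still between calls to the robot, and variables do not carry over. Pictures are saved under pics/ and viewed, at most 10 in all, crops included, and the job is handed in when it is done.

Besides the shell and the picture viewer there is one more tool, called after "Emit:" as name(argument=value, ...) on one line, values as JSON. apply_moves: Moves the arm, as the interface text tells. Its arguments: {"type":"object","properties":{"angular":{"type":"array"},"travel":{"type":"array"},"jaw":{"type":"array"},"force":{"type":"number"}},"required":["angular","travel","jaw"]}

```bash
mkdir -p pics; cat > h.py <<'E'
import numpy as np, cv2, json
from bench import r
def snap(n,f):
    s=r.snapshot(n); cv2.imwrite(f'pics/{f}.png',s['color'][:,:,::-1]); 
    np.savez(f'pics/{f}.npz',**{k:np.array(s[k]) for k in s}); return s
def px(s,u,v,z):
    R=np.array(s['R']);t=np.array(s['t']).ravel()
    d=R.T@np.array([(u-s['cx'])/s['fx'],(v-s['cy'])/s['fy'],1]);c=-R.T@t
    return c+d*(z-c[2])/d[2]
def proj(s,X):
    c=np.array(s['R'])@np.array(X,float)+np.array(s['t']).ravel()
    return (s['fx']*c[0]/c[2]+s['cx'],s['fy']*c[1]/c[2]+s['cy'])
E
python3 - <<'E'
from h import *
for n in('top','side'):
    s=snap(n,n+'1');print(n,-np.array(s['R']).T@np.array(s['t']).ravel(),np.array(s['R']).round(2).tolist(),s['fx'])
E
```

```text
top [ 403.55040381   91.713695   1275.16781359] [[-0.0, -1.0, 0.01], [-1.0, 0.0, -0.06], [0.06, -0.01, -1.0]] 425.0544928546088
side [ -3.1693095  820.02309698 620.38978591] [[-0.85, -0.53, -0.02], [-0.27, 0.46, -0.85], [0.45, -0.72, -0.53]] 469.8425369474593
```

View pics/top1.png

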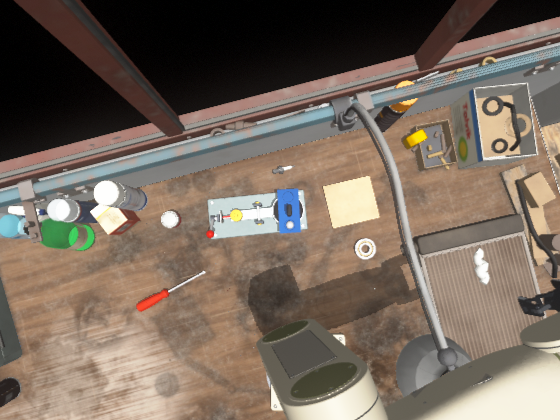

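View pics/side1.png

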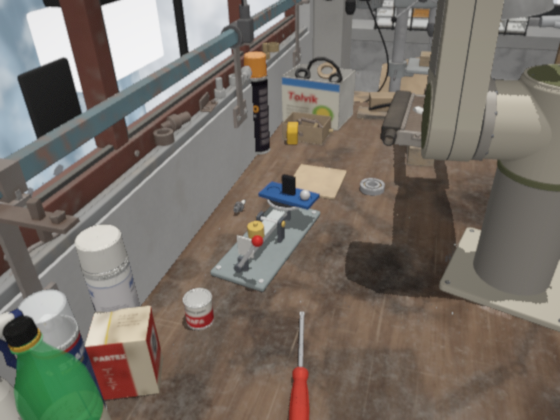

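The top view shows the balance at about (257,214), the knob at (210,234), the tray at (289,211), the board at (351,202), and a lamp arm right of the board. I'll zoom in on it.

```bash
python3 - <<'E'
import cv2,numpy as np
a=cv2.imread('pics/top1.png')[165:265,195:395];b=cv2.imread('pics/side1.png')[140:290,200:400]
cv2.imwrite('pics/z1.png',cv2.resize(a,None,fx=4,fy=4,interpolation=2))
cv2.imwrite('pics/z2.png',cv2.resize(b,None,fx=4,fy=4,interpolation=2))
E
```

```text
(no output)
```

View pics/z1.png

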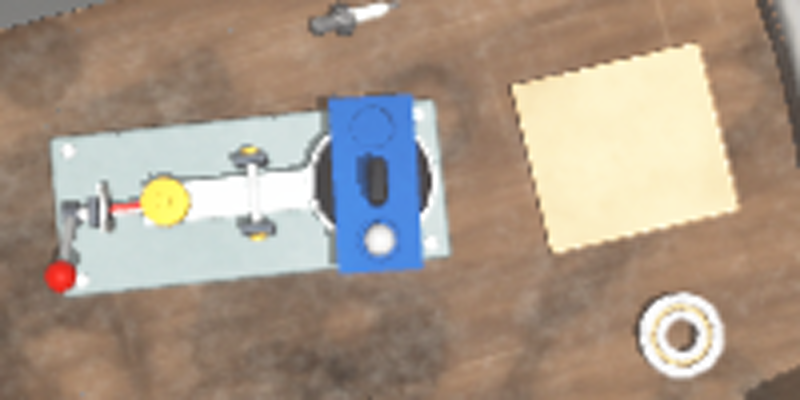

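View pics/z2.png

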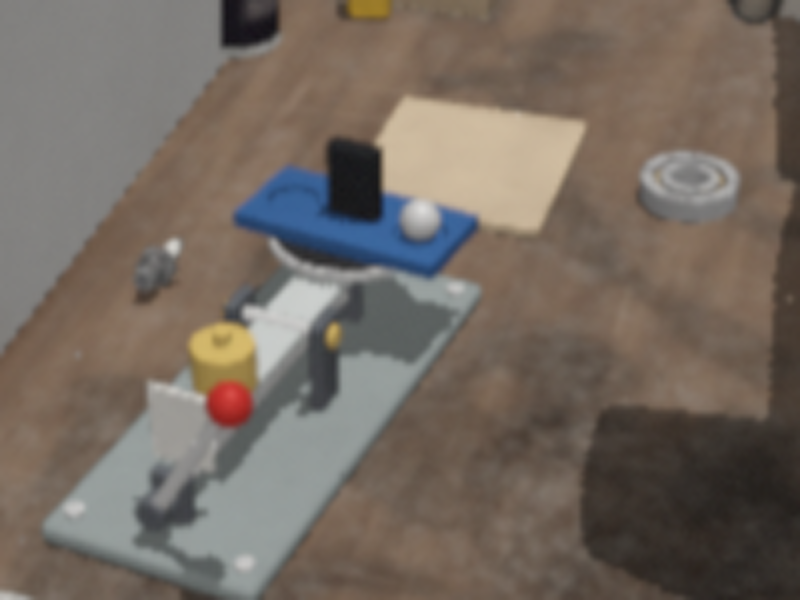

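The zoom shows the base corners (50,140),(433,100),(452,258),(68,298), knob (60,277), tray corners (328,98),(412,96),(424,268),(340,273) and board corners (512,86),(696,43),(738,208),(552,252). In the side zoom, the knob is at (230,404) and the ball at (420,221).

```bash
python3 - <<'E'
from h import *
T=dict(np.load('pics/top1.npz'));S=dict(np.load('pics/side1.npz'))
f=lambda u,v,z:px(T,195+u/4-.4,165+v/4-.4,z)
g=lambda u,v,z:px(S,200+u/4-.4,140+v/4-.4,z)
def box(n,c,z):
    P=np.array([f(u,v,z) for u,v in c]);print(n,P.mean(0).round(1),[np.linalg.norm(P[i]-P[i-1]).round() for i in range(4)],
     'dir TL->TR',np.degrees(np.arctan2(*((P[1]-P[0]+P[2]-P[3])[[1,0]]))).round(1),'dir BL->TL',np.degrees(np.arctan2(*((P[0]-P[3]+P[1]-P[2])[[1,0]]))).round(1))
box('base',[(50,140),(433,100),(452,258),(68,298)],10)
box('tray',[(328,98),(412,96),(424,268),(340,273)],75)
box('board',[(512,86),(696,43),(738,208),(552,252)],8)
print('knob',f(60,277,108),g(230,404,108))
print('ball',f(380,240,82.5),g(420,221,82.5))
print('grip top',f(376,181,120),g(355,145,120))
print('tin',px(T,170,219,54),'bearing',f(681,336,16),'plug',f(350,17,12))
# lamp
for z in(0,300,600,900):print(z,[proj(S,px(T,u,v,z)) for u,v in((380,140),(404,230),(440,355))])
E
```

```text
base [459.9 148.7  10. ] [np.float64(118.0), np.float64(287.0), np.float64(119.0), np.float64(286.0)] dir TL->TR -84.1 dir BL->TL 6.8
tray [467.7  57.6  75. ] [np.float64(124.0), np.float64(60.0), np.float64(122.0), np.float64(59.0)] dir TL->TR -87.7 dir BL->TL 3.8
board [ 498.5 -130.6    8. ] [np.float64(128.0), np.float64(143.0), np.float64(128.0), np.float64(143.0)] dir TL->TR -76.8 dir BL->TL 13.3
knob [402.16705794 274.81249317 108.        ] [403.54779853 271.48324342 108.        ]
ball [427.64600371  55.11822562  82.5       ] [427.84729279  54.58063381  82.5       ]
grip top [467.03095368  58.88466983 120.        ] [467.68193674  56.59041205 120.        ]
tin [444.74605635 396.73708344  54.        ] bearing [ 357.66406653 -169.53483104   16.        ] plug [595.88929046  74.96374964  12.        ]
0 [(np.float64(274.78217858312667), np.float64(153.29869145950565)), (np.float64(370.38599431051034), np.float64(165.42940595867668)), (np.float64(519.0569378403826), np.float64(182.89363544069704))]
300 [(np.float64(277.85430780552736), np.float64(60.521529111959836)), (np.float64(366.2177588242338), np.float64(66.79709520190954)), (np.float64(502.2387329586236), np.float64(75.65566143442591))]
600 [(np.float64(282.57428588938814), np.float64(-82.02005728036454)), (np.float64(359.8816136863098), np.float64(-83.1341258870325)), (np.float64(477.0620394988739), np.float64(-84.87857023787382))]
900 [(np.float64(290.75382892944094), np.float64(-329.0392213904942)), (np.float64(349.0918562766906), np.float64(-338.4504844084062)), (np.float64(435.2353135328609), np.float64(-351.5784578564149))]
```

```bash
python3 - <<'E'
import cv2,numpy as np
a=cv2.imread('pics/top1.png')[80:420,250:560];b=cv2.imread('pics/side1.png')[0:150,200:480]
a=cv2.resize(a,None,fx=1.75,fy=1.75,interpolation=2);
b=cv2.resize(b,(800-a.shape[1],a.shape[0]))if 0 else None
cv2.imwrite('pics/z3.png',a)
E
```

```text
(no output)
```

View pics/z3.png

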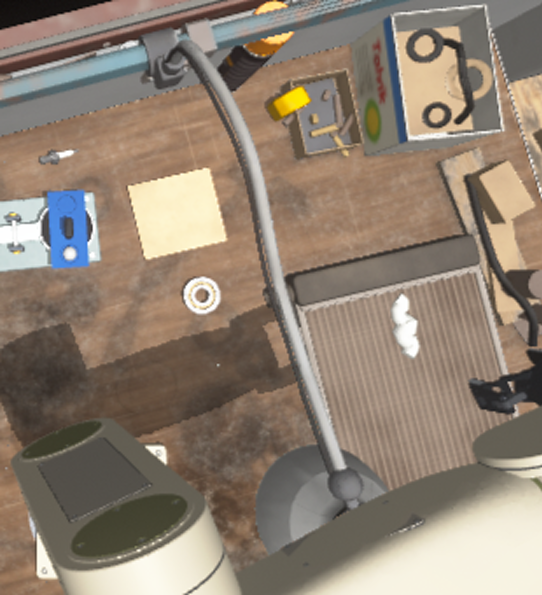

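The lamp neck and shade could be an obstacle. A small lift will let me identify the arm geometry and check its clearance.

Emit:
apply_moves(angular=[[0,0,0],[0,0,0],[0,0,0],[0,0,0]], travel=[[0,0,1],[0,0,1],[0,0,1],[0,0,1]], jaw=[1,1,1,1])

```text
time: 0.6
tool_pos: [262.4, -539.2, 377.7]
tcp_rot: [-179.9, -0.0, 25.9]
ft_force: [0.1, -0.9, 0.7]
finger_gap: 85.5
grip_force: 0.0
```

```bash
python3 - <<'E'
from h import *
s=r.sense();print(s['joint_pos'],s['tool_pos'],s['tcp_rot'],s['ft_force'],s['time'])
q0=np.radians([7.471,85.268]);q=np.radians(s['joint_pos'][1:3]);
def rad(p,j):return p[0]*np.cos(j)+p[1]*np.sin(j)
a=rad([262.511,-539.531],np.radians(-68.95));b=rad(s['tool_pos'],np.radians(s['joint_pos'][0]))
M=lambda q:np.array([[np.sin(q[0]),np.sin(q.sum())],[np.cos(q[0]),np.cos(q.sum())]])
L=np.linalg.solve(M(q)-M(q0),[b-a,s['tool_pos'][2]-216.992]);print('L',L,'a',a-M(q0)[0]@L,'h-T',216.992-M(q0)[1]@L)
S=r.snapshot('side')
for z in(300,350,400,450,500):print(z,proj(S,[0,0,z]),proj(S,[262,-539,z]))
im=S['color'];cv2.imwrite('pics/z4.png',cv2.resize(im[0:320,300:560],None,fx=1.8,fy=1.8)[:,:,::-1])
E
```

```text
[-6.89522936e+01  7.12462538e+00  6.90424887e+01  1.34759444e-04
  1.03887101e+02 -4.89292624e+00] [ 262.3732926  -539.24528105  377.74967716] [-1.79945994e+02 -4.75456439e-03  2.59406627e+01] [ 0.0640236  -0.86813506  0.71373653] 0.6
L [-2582.64944093   567.28441678] a 366.98702229179264 h-T 2804.8252710975644
300 (np.float64(552.8477864595925), np.float64(133.86412320015165)) (np.float64(467.83097976439325), np.float64(42.08979643596416))
350 (np.float64(562.020864883546), np.float64(104.26911089596564)) (np.float64(471.43486940909474), np.float64(22.60593495563262))
400 (np.float64(571.8843424694476), np.float64(72.44667059560142)) (np.float64(475.19684976852807), np.float64(2.267380937285367))
450 (np.float64(582.5192099645587), np.float64(38.135502651225096)) (np.float64(479.1275564929715), np.float64(-18.983365586393745))
500 (np.float64(594.0196416734366), np.float64(1.031773434332166)) (np.float64(483.2386011442926), np.float64(-41.20908069494598))
```

View pics/z4.png

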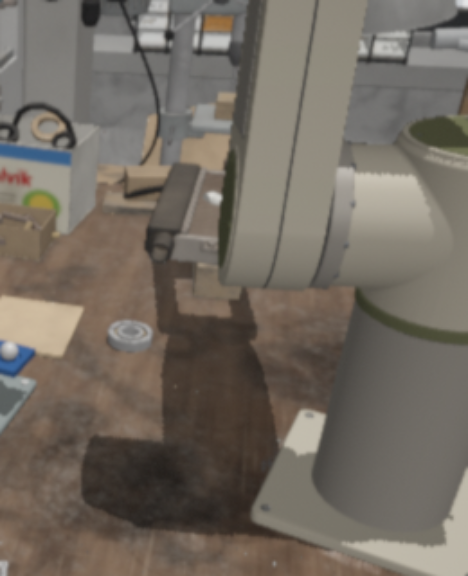

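The lamp shade hangs at about z≈440, below the forearm, and its neck is higher. I'll take the tool over the neck and turn it for the lever on the way.

Emit:
apply_moves(angular=[[0,0,0],[0,0,0],[0,0,0],[0,0,0],[0,0,0],[0,0,0],[0,0,0],[0,0,0],[0,0,0.8],[0,0,0.8],[0,0,0.8],[0,0,0.8],[0,0,0.8],[0,0,0.8],[0,0,0.8],[0,0,0.8],[0,0,0.8],[0,0,0.8],[0,0,0.8],[0,0,0]], travel=[[-0.25,0.5,1],[-0.25,0.5,1],[-0.25,0.5,1],[-0.25,0.5,1],[-0.25,0.5,1],[-0.25,0.5,1],[-0.25,0.5,1],[-0.25,0.5,1],[0.87,0.83,0],[0.87,0.83,0],[0.87,0.83,0],[0.87,0.83,0],[0.87,0.83,0],[0.87,0.83,0],[0.12,1,0],[0.12,1,0],[0.12,1,0],[0.12,1,0],[0.12,1,0],[0.12,1,0]], jaw=[1,1,1,1,1,1,1,1,1,1,1,1,1,0.5,0.5,0.5,0.5,0.5,0.5,0.5])

```text
time: 3.15
tool_pos: [420.2, 61.0, 696.7]
tcp_rot: [-180.0, -0.0, 96.4]
ft_force: [1.0, -0.2, 0.2]
finger_gap: 42.6
grip_force: 0.0
```

```bash
python3 - <<'E'
from h import *
s=r.sense();print(np.round(s['joint_pos'],1))
T=snap('top','top2')
E
```

```text
[  1.3   3.7  35.6  -0.  140.7  -5.1]
```

View pics/top2.png

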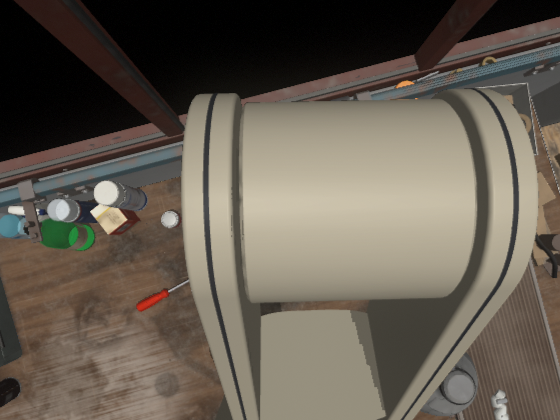

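The arm crossed over the lamp without contact (force about 0). Next I'll descend to above the knob.

Emit:
apply_moves(angular=[[0,0,0],[0,0,0],[0,0,0],[0,0,0],[0,0,0],[0,0,0],[0,0,0],[0,0,0],[0,0,0],[0,0,0],[0,0,0],[0,0,0],[0,0,0],[0,0,0],[0,0,0]], travel=[[-0.03,0.38,-0.89],[-0.03,0.38,-0.89],[-0.03,0.38,-0.89],[-0.03,0.38,-0.89],[-0.03,0.38,-0.89],[-0.03,0.38,-0.89],[-0.03,0.38,-0.89],[-0.03,0.38,-0.89],[-0.03,0.38,-0.89],[-0.03,0.38,-0.89],[-0.03,0.38,-0.89],[-0.03,0.38,-0.89],[-0.03,0.38,-0.89],[-0.03,0.38,-0.89],[0,0,0]], jaw=[0.5,0.5,0.5,0.5,0.5,0.5,0.5,0.5,0.5,0.5,0.5,0.5,0.5,0.5,0.5])

```text
time: 5.08
tool_pos: [400.8, 271.8, 195.0]
tcp_rot: [-179.6, 0.1, 96.4]
ft_force: [0.0, 0.1, 0.5]
finger_gap: 42.5
grip_force: 0.0
```

```bash
python3 - <<'E'
from h import *
s=r.sense();print(np.round(s['joint_pos'],1),s['tool_pos'])
S=snap('side','side3');u,v=proj(S,[402.5,273.5,108]);print(u,v,proj(S,np.array(s['tool_pos'])-[0,0,25]))
im=S['color'].copy();x0,y0=int(u)-80,int(v)-100
cv2.imwrite('pics/z5.png',cv2.resize(im[y0:y0+150,x0:x0+180],None,fx=4,fy=4,interpolation=2)[:,:,::-1]);print(x0,y0)
E
```

```text
[ 28.1  -9.7 104.5   0.   85.6  21.6] [400.83577084 271.78317706 194.96376178]
256.945854737967 241.36115432377304 (np.float64(256.56377575861745), np.float64(212.54342819532715))
176 141
```

View pics/z5.png

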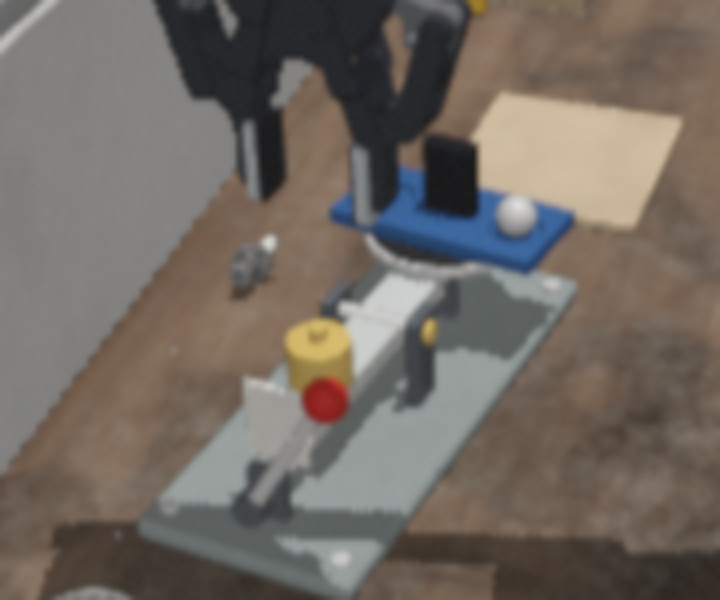

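```bash
python3 - <<'E'
from h import *
print(r.tcp_to_tips,[x for x in dir(r) if x[0]!='_'])
s=r.sense();print(s['tool_pos'],s['tcp_rot'],s['qd'],s['time'])
a=cv2.imread('pics/side3.png').astype(int)
S=r.snapshot('side');print(abs(S['color'][:,:,::-1].astype(int)-a).max())
for z in(150,170,195,210,230):print(z,proj(S,[401,272,z]))
print(proj(S,[467.5,57.6,120]))
E
```

```text
25.0 ['PlanningError', 'hand_in', 'sense', 'snapshot', 'tcp_to_tips']
[402.24910612 271.92987287 197.51518637] [-1.79822749e+02  8.56477268e-02  9.63970691e+01] [-0.79487443 -1.78242752 -2.85400024 -0.24093737  0.66333442 -0.24424446] 5.125
82
150 (np.float64(256.9732219886771), np.float64(222.0415813328509))
170 (np.float64(256.4137898880631), np.float64(212.55957630983434))
195 (np.float64(255.69366318158274), np.float64(200.35390373480487))
210 (np.float64(255.25002838324014), np.float64(192.83458658862597))
230 (np.float64(254.6444816159059), np.float64(182.57096838861105))
(np.float64(288.1812349387569), np.float64(176.0661608108451))
```

```bash
python3 - <<'E'
from h import *
S=dict(np.load('pics/side3.npz'))
c,s=np.cos(np.radians(6.4)),np.sin(np.radians(6.4))
for z in(170,180,190,200,210):
  for d in(21.3,-21.3):
    for w in (11,-11):
      u,v=proj(S,[400.8+d*c-w*s,271.8+d*s+w*c,z]);print(z,d,w,round((u-176)*4),round((v-141)*4))
E
```

```text
170 21.3 11 267 288
170 21.3 -11 292 263
170 -21.3 11 354 310
170 -21.3 -11 378 284
180 21.3 11 265 269
180 21.3 -11 290 244
180 -21.3 11 353 291
180 -21.3 -11 377 265
190 21.3 11 264 249
190 21.3 -11 289 224
190 -21.3 11 352 271
190 -21.3 -11 376 245
200 21.3 11 262 229
200 21.3 -11 288 205
200 -21.3 11 351 251
200 -21.3 -11 375 225
210 21.3 11 261 209
210 21.3 -11 286 185
210 -21.3 11 350 231
210 -21.3 -11 374 205
```

```bash
python3 - <<'E'
from h import *
a=cv2.imread('pics/side3.png')
S=snap('side','side4');b=cv2.imread('pics/side4.png')
t=a[172:193,232:250]
m=cv2.matchTemplate(b[140:250,200:300],t,cv2.TM_CCOEFF_NORMED);_,v,_,l=cv2.minMaxLoc(m);print(v,l[0]+200-232,l[1]+140-172)
print(r.sense()['time'],r.sense()['tool_pos'])
E
```

```text
0.9618228673934937 -1 -2
5.225 [404.03479282 272.37174554 200.21923453]
```

Emit:
apply_moves(angular=[[0,0,0],[0,0,0],[0,0,0]], travel=[[0,0,-0.5],[0,0,-0.5],[0,0,0]], jaw=[0.45,0.45,0.45])

```text
time: 5.6
tool_pos: [403.5, 271.9, 159.0]
tcp_rot: [-180.0, 0.0, 96.3]
ft_force: [-0.2, -0.6, 0.7]
finger_gap: 38.5
grip_force: 0.0
```

```bash
python3 - <<'E'
from h import *
S=snap('side','side5');T=snap('top','top5')
print(r.sense()['tool_pos'])
a=cv2.resize(S['color'][150:290,200:300],None,fx=4,fy=4,interpolation=2);b=cv2.resize(T['color'][150:290,170:270],None,fx=4,fy=4,interpolation=2)
cv2.imwrite('pics/z6.png',np.hstack([a,b])[:,:,::-1])
for z in(120,132,145):print(proj(S,[402.5,272,z]))
E
```

```text
[404.31951563 272.5658831  160.52368391]
(np.float64(257.09504737538737), np.float64(235.56416871472086))
(np.float64(256.76869127834595), np.float64(230.11997202308197))
(np.float64(256.4094784338401), np.float64(224.12766669347008))
```

View pics/z6.png

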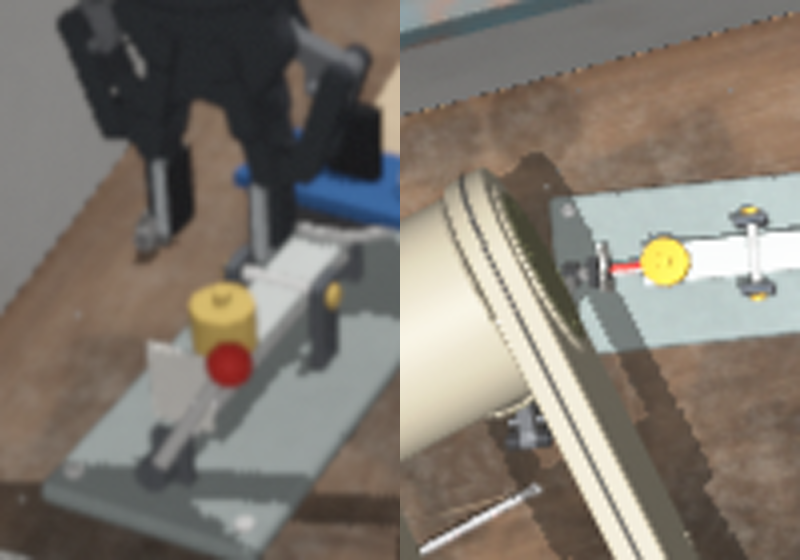

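The side crop shows the knob at (230,365) and the fingertips at about (165,235) and (270,250). The tips look higher than the nominal tip offset predicts. I'll descend carefully, since a straddle is safe either way, and check with forces.

Emit:
apply_moves(angular=[[0,0,0],[0,0,0],[0,0,0],[0,0,0]], travel=[[0,0.04,-0.25],[0,0,-0.25],[0,0,-0.2],[0,0,0]], jaw=[0.45,0.45,0.45,0.45])

```text
time: 6.2
tool_pos: [402.6, 273.7, 129.4]
tcp_rot: [-179.9, 0.0, 96.3]
ft_force: [0.2, -0.5, 0.2]
finger_gap: 38.5
grip_force: 0.0
```

```bash
cat >> h.py <<'E'
def red(s,x0=180,x1=310,y0=180,y1=300):
    c=s['color'][y0:y1,x0:x1].astype(int);m=(c[...,0]>130)&(c[...,1]<70)&(c[...,2]<70)
    y,x=np.nonzero(m);return (len(x),x.mean()+x0,y.mean()+y0) if len(x) else None
E
python3 - <<'E'
from h import *
S=snap('side','side6');print(r.sense()['tool_pos'],red(S))
print(red(dict(np.load('pics/side1.npz'))))
a=cv2.imread('pics/side3.png');b=cv2.imread('pics/side6.png')
for x0,y0,x1,y1 in((232,172,250,193),(262,176,276,199)):
  t=a[y0:y1,x0:x1];m=cv2.matchTemplate(b[140:260,200:300],t,cv2.TM_CCOEFF_NORMED);_,v,_,l=cv2.minMaxLoc(m);print(v,l[0]+200-x0,l[1]+140-y0)
# row-wise brightness of column strips at the finger
for x in(238,243,256,266,270):print(x,b[205:250:2,x].mean(1).astype(int))
E
```

```text
[402.93524147 273.88029793 130.01807607] (74, np.float64(256.4189189189189), np.float64(240.8918918918919))
(83, np.float64(256.9156626506024), np.float64(240.56626506024097))
0.8731721639633179 2 32
0.7181788086891174 -45 8
238 [ 47  68  65  64  57  55  78 112 121 115 113 115 115 109 105 144 171 158
 154 156 155 155 160]
243 [ 38  34  32  33  40  50  54  61  66  82 113 114 114 111 105 133 165 156
 156 157 157 157 157]
256 [115 110 112 110 112 113  88  82 155 157 133 164 169 140 120  91  68  72
  78  72  70 119 124]
266 [ 40  41  41  44  94 110 111 113 117 117 121 124 155 200 173 139 125 105
  94  94  98 120 152]
270 [ 40  40  40  40  39  40  39  40  41  40  67 152 159 129 117  98  96  95
 107 146 155 155 155]
```

Emit:
apply_moves(angular=[[0,0,0],[0,0,0],[0,0,0]], travel=[[0.25,0.03,0],[0.3,0.03,0],[0,0,0]], jaw=[0.45,0.45,0.45])

```text
time: 6.62
tool_pos: [426.6, 276.5, 130.9]
tcp_rot: [180.0, -0.0, 96.3]
ft_force: [0.4, -0.6, -0.8]
finger_gap: 38.3
grip_force: 0.0
```

```bash
python3 - <<'E'
from h import *
S=snap('side','side7');s=r.sense();print(s['tool_pos'],s['ft_force'],red(S))
b=cv2.imread('pics/side7.png')
print(proj(S,[402.5+14,275,113]))
E
```

```text
[425.92675486 276.47555449 130.67924956] [-0.27039062  0.33535268 -0.17471478] (85, np.float64(256.5882352941177), np.float64(240.58823529411765))
(np.float64(249.96037020931777), np.float64(237.21292584885663))
```

The knob was untouched and the tips sit about 42 mm higher than the readings imply. I'll return to centre and descend gently.

Emit:
apply_moves(angular=[[0,0,0],[0,0,0],[0,0,0],[0,0,0],[0,0,0],[0,0,0]], travel=[[-0.28,-0.03,0],[-0.27,-0.03,0],[0,0,-0.2],[0,0,-0.2],[0,0,-0.2],[0,0,0]], jaw=[0.45,0.45,0.45,0.45,0.45,0.45])

```text
time: 7.42
tool_pos: [402.7, 273.7, 105.4]
tcp_rot: [-179.9, 0.0, 96.3]
ft_force: [-0.4, -0.1, -1.3]
finger_gap: 38.5
grip_force: 0.0
```

```bash
python3 - <<'E'
from h import *
S=snap('side','side8');s=r.sense();print(s['tool_pos'],s['ft_force'],red(S),S['R'],S['t'])
a=cv2.imread('pics/side6.png');b=cv2.imread('pics/side8.png')
t=a[204:225,234:252];m=cv2.matchTemplate(b[180:270,215:275],t,cv2.TM_CCOEFF_NORMED);_,v,_,l=cv2.minMaxLoc(m);print(v,l[0]+215-234,l[1]+180-204)
E
```

```text
[403.02485881 273.82383476 105.94812805] [ 0.06215932  0.2644206  -0.67650769] (74, np.float64(256.4189189189189), np.float64(240.8918918918919)) [[-0.8502198  -0.52610104 -0.01854703]
 [-0.26593534  0.45964433 -0.84735204]
 [ 0.45431783 -0.71550317 -0.53070757]] [440.22678039 147.92675275 917.41455636]
0.8470889925956726 1 11
```

Emit:
apply_moves(angular=[[0,0,0],[0,0,0],[0,0,0],[0,0,0],[0,0,0],[0,0,0]], travel=[[0,0,-0.15],[0,0,-0.15],[0,0,-0.13],[0.25,0.03,0],[0.25,0.03,0.05],[0,0,0]], jaw=[0.45,0.45,0.45,0.45,0.45,0.45])

```text
time: 8.22
tool_pos: [424.7, 276.7, 92.0]
tcp_rot: [179.9, -0.0, 96.3]
ft_force: [-0.7, -0.7, -0.4]
finger_gap: 38.5
grip_force: 0.0
```

```bash
python3 - <<'E'
from h import *
S=snap('side','side9');s=r.sense();print(s['tool_pos'],s['ft_force'],red(S))
a=cv2.imread('pics/side8.png');b=cv2.imread('pics/side9.png')
t=a[215:236,234:252];m=cv2.matchTemplate(b[190:270,215:275],t,cv2.TM_CCOEFF_NORMED);_,v,_,l=cv2.minMaxLoc(m);print(v,l[0]+215-234,l[1]+190-215)
E
```

```text
[424.22204563 276.58602306  91.75721578] [ 0.71250996 -0.89131739 -0.09113786] (56, np.float64(248.44642857142856), np.float64(236.23214285714286))
0.8869478702545166 -10 3
```

The lever is moving: the knob went from (256.6,240.6) to (248.4,236.2). I'll keep pushing along the arc.

Emit:
apply_moves(angular=[[0,0,0],[0,0,0],[0,0,0],[0,0,0],[0,0,0],[0,0,0],[0,0,0],[0,0,0],[0,0,0]], travel=[[0.25,0.026,0.08],[0.25,0.026,0.05],[0.25,0.026,0.03],[0.25,0.026,0],[0.25,0.026,-0.03],[0.25,0.026,-0.05],[0.25,0.026,-0.05],[0.25,0.026,-0.05],[0,0,0]], jaw=[0.45,0.45,0.45,0.45,0.45,0.45,0.45,0.45,0.45])

```text
time: 9.4
tool_pos: [503.9, 284.7, 90.3]
tcp_rot: [-180.0, 0.0, 96.3]
ft_force: [-0.4, -0.7, -0.1]
finger_gap: 38.2
grip_force: 0.0
```

```bash
cat >> h.py <<'E'
def knob(th,o=(460,144),yaw=6.):
    c,s=np.cos(np.radians(yaw)),np.sin(np.radians(yaw));a=th-np.pi/6
    x,z=90*np.sin(a),30+90*np.cos(a);return [o[0]+c*x-s*135,o[1]+s*x+c*135,z]
E
python3 - <<'E'
from h import *
S=snap('side','side10');s=r.sense();print(s['tool_pos'],s['ft_force'],red(S))
for th in(0,.3,.6,.8,.9,1,1.05,1.1):print(th,np.round(proj(S,knob(th)),1))
E
```

```text
[503.58568176 284.72868625  90.40863132] [ 0.46761091 -0.20859543  0.96501412] (57, np.float64(211.40350877192984), np.float64(229.2982456140351))
0 [257.6 241.6]
0.3 [245.1 233.8]
0.6 [232.3 229.4]
0.8 [224.2 228.5]
0.9 [220.4 228.6]
1 [216.9 229.2]
1.05 [215.2 229.7]
1.1 [213.6 230.2]
```

Emit:
apply_moves(angular=[[0,0,0],[0,0,0],[0,0,0]], travel=[[0.08,0.008,0],[0.07,0.007,0],[0,0,0]], jaw=[0.45,0.45,0.45])

```text
time: 9.82
tool_pos: [506.3, 285.2, 90.0]
tcp_rot: [-179.6, 0.0, 96.4]
ft_force: [-14.0, -2.7, 7.4]
finger_gap: 38.6
grip_force: 6.9
```

```bash
python3 - <<'E'
from h import *
S=snap('side','side11');s=r.sense();print(s['tool_pos'],s['ft_force'],red(S))
# beam tilt check: tray ball brightness/blue centroid vs start
for f in('side1','side11'):
    c=dict(np.load(f'pics/{f}.npz'))['color'][160:220,255:325].astype(int);m=(c[...,2]>90)&(c[...,0]<60);y,x=np.nonzero(m);print(f,len(x),x.mean()+255,y.mean()+160)
E
```

```text
[506.22762422 285.17070867  90.008174  ] [-12.46049514  -2.40049447   6.60746679] (47, np.float64(210.80851063829786), np.float64(229.7659574468085))
side1 571 285.94395796847635 196.31523642732049
side11 221 285.7918552036199 200.47511312217193
```

The lever is at its stop (12 N) and the tray has sunk. Now I'll bring the lever back.

Emit:
apply_moves(angular=[[0,0,0],[0,0,0],[0,0,0],[0,0,0],[0,0,0],[0,0,0],[0,0,0],[0,0,0],[0,0,0],[0,0,0],[0,0,0],[0,0,0]], travel=[[-0.25,-0.026,0],[-0.25,-0.026,0],[-0.25,-0.026,0.05],[-0.25,-0.026,0.05],[-0.25,-0.026,0.05],[-0.25,-0.026,0.03],[-0.25,-0.026,-0.03],[-0.25,-0.026,-0.05],[-0.25,-0.026,-0.05],[-0.25,-0.026,-0.05],[-0.25,-0.026,0],[0,0,0]], jaw=[0.45,0.45,0.45,0.45,0.45,0.45,0.45,0.45,0.45,0.45,0.45,0.45])

```text
time: 11.38
tool_pos: [398.3, 273.8, 90.3]
tcp_rot: [-179.9, 0.0, 96.4]
ft_force: [-0.3, 0.7, -0.3]
finger_gap: 38.5
grip_force: 0.0
```

```bash
python3 - <<'E'
from h import *
S=snap('side','side12');s=r.sense();print(s['tool_pos'],s['ft_force'],red(S))
E
```

```text
[398.87862939 273.933427    90.5532045 ] [ 0.37188041 -0.99093471 -0.40272572] (65, np.float64(255.2), np.float64(240.15384615384616))
```

Emit:
apply_moves(angular=[[0,0,0],[0,0,0],[0,0,0]], travel=[[-0.1,-0.01,0],[-0.07,-0.007,0],[0,0,0]], jaw=[0.45,0.45,0.45])

```text
time: 11.8
tool_pos: [394.2, 273.4, 90.9]
tcp_rot: [179.8, -0.0, 96.3]
ft_force: [9.6, 1.2, -5.0]
finger_gap: 38.2
grip_force: 4.8
```

```bash
python3 - <<'E'
from h import *
S=snap('side','side13');s=r.sense();print(s['tool_pos'],s['ft_force'],red(S))
E
```

```text
[394.26317986 273.39569161  90.92658891] [ 9.99874432  0.86271537 -5.05951244] (64, np.float64(256.546875), np.float64(241.09375))
```

The lever is back at its arrest stop (10 N), with the knob at (256.5,241.1). I'll back off, rise and go above the tray grip, turning −92.5°.

Emit:
apply_moves(angular=[[0,0,0],[0,0,0],[0,0,0],[0,0,0],[0,0,0],[0,0,-0.963],[0,0,-0.963],[0,0,-0.963],[0,0,-0.963],[0,0,-0.963],[0,0,-0.963],[0,0,-0.963],[0,0,-0.963],[0,0,-0.963],[0,0,-0.963],[0,0,-0.963],[0,0,-0.963],[0,0,0]], travel=[[0.25,0.02,0],[0,0,0],[0,0,0.83],[0,0,0.83],[0,0,0.83],[0.137,-0.45,0],[0.137,-0.45,0],[0.137,-0.45,0],[0.137,-0.45,0],[0.137,-0.45,0],[0.137,-0.45,0],[0.137,-0.45,0],[0.137,-0.45,0],[0.137,-0.45,0],[0.137,-0.45,0],[0.137,-0.45,0],[0.137,-0.45,0],[0,0,0]], jaw=[0.45,0.45,0.45,0.45,0.45,0.45,0.45,0.45,0.45,0.45,0.45,0.45,0.45,0.45,0.45,0.45,0.45,0.45])

```text
time: 14.1
tool_pos: [468.2, 57.3, 190.0]
tcp_rot: [-180.0, 0.0, 3.8]
ft_force: [-0.3, -0.8, -0.5]
finger_gap: 38.2
grip_force: 0.0
```

```bash
python3 - <<'E'
from h import *
S=snap('side','side14');s=r.sense();print(s['tool_pos'],s['tcp_rot'],s['ft_force'],red(S),red(dict(np.load('pics/side1.npz'))))
def blue(f):
    c=dict(np.load(f'pics/{f}.npz'))['color'][175:215,255:325].astype(int);m=((c[...,2]>90)&(c[...,0]<60)).astype(np.uint8);y,x=np.nonzero(m);return len(x),x.mean()+255,y.mean()+175,x.min()+255,x.max()+255,y.min()+175,y.max()+175
print(blue('side1'),blue('side14'))
def ball(f):
    c=dict(np.load(f'pics/{f}.npz'))['color'][180:210,290:320].astype(int);m=(c.min(2)>150);y,x=np.nonzero(m);return len(x),x.mean()+290,y.mean()+180
print(ball('side1'),ball('side14'))
p=np.array(s['tool_pos']);
for z in(150,190,207,230):print(z,np.round(proj(S,[p[0],p[1],z]),1))
im=S['color'];cv2.imwrite('pics/z7.png',cv2.resize(im[85:285,190:390],None,fx=3,fy=3,interpolation=2)[:,:,::-1])
E
```

```text
[468.02783531  57.95041538 190.03048343] [-1.79978505e+02  4.30414401e-02  3.95129718e+00] [ 0.46124065 -0.37170822  0.82961739] (84, np.float64(256.8809523809524), np.float64(240.61904761904762)) (83, np.float64(256.9156626506024), np.float64(240.56626506024097))
(571, np.float64(285.94395796847635), np.float64(196.31523642732049), np.int64(259), np.int64(318), np.int64(184), np.int64(208)) (572, np.float64(287.25349650349654), np.float64(196.88286713286715), np.int64(259), np.int64(318), np.int64(183), np.int64(208))
(298, np.float64(308.1577181208054), np.float64(186.53020134228188)) (246, np.float64(308.9146341463415), np.float64(185.34146341463415))
150 [287.7 163.9]
190 [287.4 147. ]
207 [287.3 139.6]
230 [287.2 129.3]
```

View pics/z7.png

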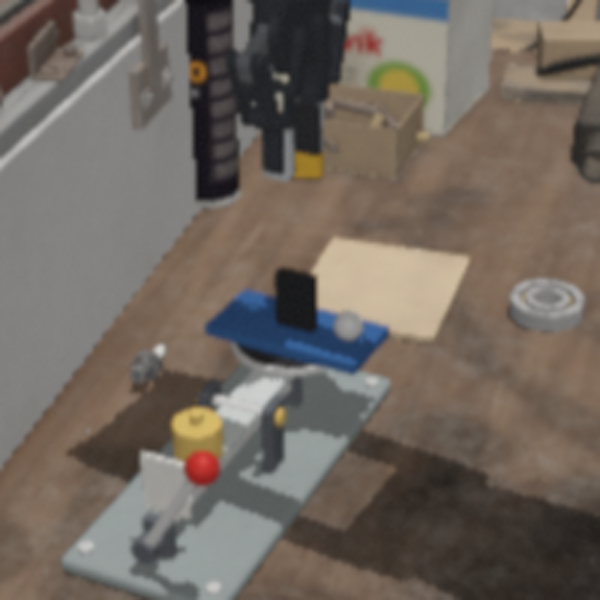

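The lever and tray are back at their start pixels and the ball is in its pocket at (308,186). The gripper is in line with the grip, so I'll descend.

Emit:
apply_moves(angular=[[0,0,0],[0,0,0],[0,0,0],[0,0,0],[0,0,0],[0,0,0],[0,0,0],[0,0,0],[0,0,0],[0,0,0]], travel=[[0,0,-0.5],[0,0,-0.5],[0,0,-0.5],[0,0,-0.3],[0,0,-0.3],[0,0,-0.2],[0,0,-0.2],[0,0,-0.15],[0,0,-0.1],[0,0,0]], jaw=[0.45,0.45,0.45,0.45,0.45,0.45,0.45,0.45,0.45,0.45])

```text
time: 15.4
tool_pos: [468.1, 58.0, 80.0]
tcp_rot: [-180.0, 0.0, 3.9]
ft_force: [-0.1, -0.8, -1.2]
finger_gap: 38.4
grip_force: 0.0
```

```bash
python3 - <<'E'
from h import *
S=snap('side','side15');s=r.sense();print(s['tool_pos'],s['ft_force'])
a=cv2.imread('pics/side14.png');b=cv2.imread('pics/side15.png')
t=a[125:143,276:292];m=cv2.matchTemplate(b[120:210,265:305],t,cv2.TM_CCOEFF_NORMED);_,v,_,l=cv2.minMaxLoc(m);print(v,l[0]+265-276,l[1]+120-125)
for y in (57.6,57.6+19,57.6+28):
  for z in(75,80,85,90,95,100):print(y,z,np.round(proj(S,[467.5,y,z]),1))
for x in(276,280,284,290):print(x,b[150:215:2,x].mean(1).astype(int))
E
```

```text
[468.3256208   58.04020929  80.249314  ] [ 0.6496134   1.16482362 -0.66510998]
0.6432574987411499 1 47
57.6 75 [288.4 193.7]
57.6 80 [288.4 191.8]
57.6 85 [288.4 189.8]
57.6 90 [288.4 187.9]
57.6 95 [288.3 186. ]
57.6 100 [288.3 184. ]
76.6 75 [284.  197.6]
76.6 80 [283.9 195.6]
76.6 85 [283.9 193.7]
76.6 90 [283.9 191.7]
76.6 95 [283.8 189.8]
76.6 100 [283.8 187.8]
85.6 75 [281.8 199.4]
85.6 80 [281.8 197.5]
85.6 85 [281.7 195.6]
85.6 90 [281.7 193.6]
85.6 95 [281.6 191.6]
85.6 100 [281.6 189.6]
276 [ 71  75  70  49  44  39  38  40  37  37  40  41  42  66 106 109 107  76
  65  62  61  62  61  61  66  65  36  33 113 132 129 131 182]
280 [ 53  52  51  42  43  45  38  37  38  38  37  37  38  35  36  40  41  40
  39  66  95  64  63  62  65  70  56  30  67 135 134 182 203]
284 [ 35  35  35  34  37  83  47  42  72  87  67  38  39  37  44  45  47  49
  45  44 106  58  59  62  63  67  68  42  58 148 142 163 136]
290 [ 41  40  38  37  36  34  36  34  33  36  36  35  34  26  28  27  27  27
  27  28  26  26  36  61  63  77  80  68  65 149 112  77  73]
```

Emit:
apply_moves(angular=[[0,0,0],[0,0,0],[0,0,0],[0,0,0],[0,0,0],[0,0,0],[0,0,0],[0,0,0],[0,0,0]], travel=[[0,0,-0.1],[0,0,-0.1],[0,0,0],[0,0,0],[0,0,0],[0,0,0],[0,0,0],[0,0,0],[0,0,0]], jaw=[0.45,0.45,0.4,0.35,0.3,0.25,0.18,0.1,0], force=50)

```text
time: 16.58
tool_pos: [468.4, 58.0, 72.3]
tcp_rot: [180.0, -0.0, 3.9]
ft_force: [-0.7, -1.5, 1.3]
finger_gap: 11.5
grip_force: 50.4
```

Emit:
apply_moves(angular=[[0,0,0],[0,0,0],[0,0,0],[0,0,0],[0,0,0],[0,0,0],[0,0,0],[0,0,0],[0,0,0]], travel=[[0,0,0.05],[0,0,0.1],[0,0,0.15],[0,0,0.2],[0,0,0.2],[0,0,0.2],[0,0,0.1],[0,0,0.05],[0,0,0]], jaw=[0,0,0,0,0,0,0,0,0])

```text
time: 17.7
tool_pos: [468.2, 58.1, 114.2]
tcp_rot: [-180.0, 0.0, 3.9]
ft_force: [0.0, -0.2, -3.3]
finger_gap: 11.3
grip_force: 49.8
```

```bash
cat >> h.py <<'E'
def track(f):
    S=snap('side',f);s=r.sense();print(s['time'],np.round(s['tool_pos'],1),np.round(s['tcp_rot'],1),np.round(s['ft_force'],1),s['finger_gap'])
    c=S['color'][100:230,255:400].astype(int);m=((c[...,2]>90)&(c[...,0]<60)).astype(np.uint8);y,x=np.nonzero(m)
    print('blue',len(x),(x.mean()+255).round(1),(y.mean()+100).round(1),x.min()+255,x.max()+255,y.min()+100,y.max()+100)
    return S
E
python3 - <<'E'
from h import *
S=track('side16')
print(proj(S,[468,57.6,75+42]))
def ball(c,u,v):
    c=c[v-10:v+10,u-10:u+10].astype(int);m=c.min(2)>130;y,x=np.nonzero(m);return len(x),x.mean()+u-10,y.mean()+v-10
print(proj(S,[428,55,82.5+42]));u,v=map(int,proj(S,[428,55,82.5+42]));print(ball(S['color'],u,v))
E
```

```text
17.75 [468.1  58.1 113.9] [-180.     0.     3.9] [ 0.4 -0.3 -3.1] 11.120714363783243
blue 581 286.8 180.7 258 318 167 192
(np.float64(288.0038604594683), np.float64(177.21050369442833))
(np.float64(304.54496246687637), np.float64(178.19780660619634))
(154, np.float64(305.84415584415586), np.float64(172.6883116883117))
```

Emit:
apply_moves(angular=[[0,0,0],[0,0,0],[0,0,0],[0,0,0],[0,0,0],[0,0,0],[0,0,0],[0,0,0],[0,0,0],[0,0,0]], travel=[[0.016,-0.1,0],[0.033,-0.2,0],[0.05,-0.3,0],[0.05,-0.3,0],[0.05,-0.3,0],[0.05,-0.3,0],[0.05,-0.3,0],[0.033,-0.2,0],[0.016,-0.1,0],[0,0,0]], jaw=[0,0,0,0,0,0,0,0,0,0])

```text
time: 19.0
tool_pos: [482.2, -26.0, 114.2]
tcp_rot: [-180.0, 0.0, 3.9]
ft_force: [0.6, 0.7, -1.8]
finger_gap: 11.4
grip_force: 49.8
```

Emit:
apply_moves(angular=[[0,0,0],[0,0,0],[0,0,0],[0,0,0],[0,0,0]], travel=[[0.016,-0.1,0],[0.03,-0.15,0],[0.03,-0.2,0],[0.03,-0.15,0],[0.016,-0.1,0]], jaw=[0,0,0,0,0])

```text
time: 19.62
tool_pos: [487.2, -54.5, 114.2]
tcp_rot: [180.0, -0.0, 3.9]
ft_force: [-0.4, -0.1, -1.5]
finger_gap: 11.6
grip_force: 49.8
```

Emit:
apply_moves(angular=[[0,0,0],[0,0,0],[0,0,0],[0,0,0],[0,0,0]], travel=[[0.016,-0.1,0],[0.03,-0.15,0],[0.03,-0.2,0],[0.03,-0.15,0],[0.016,-0.1,0]], jaw=[0,0,0,0,0])

```text
time: 20.25
tool_pos: [492.0, -82.4, 114.2]
tcp_rot: [180.0, 0.0, 3.9]
ft_force: [-0.2, -0.6, -2.0]
finger_gap: 11.4
grip_force: 49.8
```

Emit:
apply_moves(angular=[[0,0,0],[0,0,0],[0,0,0],[0,0,0],[0,0,0]], travel=[[0.016,-0.1,0],[0.025,-0.15,0],[0.025,-0.15,0],[0.02,-0.12,0],[0.016,-0.08,0]], jaw=[0,0,0,0,0])

```text
time: 20.88
tool_pos: [496.1, -106.3, 114.2]
tcp_rot: [-180.0, 0.0, 3.9]
ft_force: [-0.5, -0.3, -2.5]
finger_gap: 11.3
grip_force: 49.8
```

Emit:
apply_moves(angular=[[0,0,0],[0,0,0],[0,0,0],[0,0,0],[0,0,0],[0,0,0],[0,0,0]], travel=[[0.016,-0.1,0],[0.02,-0.15,0],[0.02,-0.15,0],[0.015,-0.12,0],[0.01,-0.08,0],[0,0,0],[0,0,0]], jaw=[0,0,0,0,0,0,0])

```text
time: 21.75
tool_pos: [499.2, -129.8, 114.2]
tcp_rot: [-180.0, 0.0, 3.9]
ft_force: [-0.2, 0.3, -2.0]
finger_gap: 11.4
grip_force: 49.8
```

```bash
python3 - <<'E'
from h import *
S=track('side17')
a=dict(np.load('pics/side1.npz'))
for c in ((62,30),(62,-30),(-62,30),(-62,-30)):
  x=[proj(S,[s+np.cos(.066)*c[0]-np.sin(.066)*c[1],y+np.sin(.066)*c[0]+np.cos(.066)*c[1],z]) for s,y,z in((467.5,57.6,75),(498.5,-130.6,117))];print(np.round(x,1).tolist())
# ball: bright greyish blob on blue
u,v=proj(S,[498.5-40,-133.3,124.5]);print(u,v);u,v=int(u),int(v)
c=S['color'][v-9:v+10,u-9:u+10].astype(int);print(c.min(2)[::2,::2])
E
```

```text
21.8 [ 499.2 -129.8  114.2] [-180.     0.     3.9] [-0.5 -0.6 -1.1] 11.17468946715324
blue 383 316.8 145.4 290 343 136 153
[[257.7, 193.6], [289.1, 142.3]]
[[270.8, 181.6], [299.7, 133.4]]
[[307.8, 206.9], [335.0, 151.8]]
[[319.4, 193.8], [344.3, 142.2]]
331.58641786636593 142.46004897452156
[[ 43  75  72  72  80  85  90  94  96  96]
 [ 43  74  73  90  85  90  93  94  93  94]
 [ 48  88  85  90 132 164 143 101  94  91]
 [ 33  61  72 114 181 205 196 141  95  90]
 [ 33  57  59 114 161 187 183 166  94  96]
 [ 29  48  55  97 139 153 150 108  59  61]
 [ 34  35  44  53 103 121 101  59  56  55]
 [ 35  34  36  34  41  51  56  57  55  43]
 [ 37  36  36  36  35  36  44  52  44  70]
 [ 51  41  38  39  37  39  35  37  70  80]]
```

```bash
python3 -c "
from bench import r
print(r.hand_in())"
```

```text
the job is handed in; nothing more can be done
None
```

I handed the job in at about 22 s: the lever went fully over and the pan sank, then the lever came fully back, and the tray is now held still and level with the ball in its pocket, about 10 cm above the middle of the board.

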